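Close and lock the water port's union cap

TASK

One of the two water ports on the bench still has its spanner sitting on the lock nut: its cap is loose. By hand, screw that port's round knurled cap clockwise (seen from above) until it stops, and only then swing its spanner clockwise until it stops too, so that the cap is locked. Let go and leave the spanner where it is.

Things in the scene. Friction and masses are not known exactly. Their poses are not given: they have to be found in the camera images.
- cap_grip (a point): Centre, half-way up, of the loose knurled brass cap: 46 mm wide, 30 mm high (67 to 97 mm above the bench; 5 mm stub on top), upright axis, z up, cannot come off. Below it a 41 mm flange, then a thin neck. The port is bolted down on an 84 mm plate. A like port without spanner, already closed and not turning, stands about 0.25 m to its left or right.
- cap (a joint): Turn of that cap in rad, growing clockwise seen from above; starts between 0 and 0.4, stops hard at 1.3 (home: the dark rib on the cap's side stands over the small rib on the flange). Friction about 0.12 N m; it stays where it is left; turned on past the stop it merely slips in the fingers.
- spanner_grip (a point): Gripping point on the flat steel ring spanner that sits on the port's lock nut below the cap: 105 mm from the port's axis, 35 mm above the bench. The handle is a level bar 10 mm wide and 10 mm high that reaches 157 mm from the axis. x points along it away from the port, z up. The spanner is captive and only turns, about the cap's own upright axis.
- spanner (a joint): Turn of the spanner with its lock nut in rad, growing clockwise seen from above; starts between 0 and 0.15, stops hard at 0.7 (locked). Friction about 0.3 N m (3 N at the gripping point); it stays where it is left. Not part of the job: a retort stand at the left front of the bench may rise close to where the arm starts, so go straight up 0.2 m before moving off.

How it is judged (in metres and radians):
On the way, in this order (a step that is already met when the one before it is completed fails the run):
1. the cap is screwed home (value of joint cap above 1.12 rad), for 0.2 s.
2. then the spanner is swung home (value of joint cap above 1.12 rad and value of joint spanner above 0.52 rad), for 0.2 s.
At the end, for the whole second after the job is handed in: The cap is within 0.18 rad (10 degrees) of its stop and the spanner within 0.18 rad of its stop, both at rest (all of step 2 and velocity of joint cap between -0.05 and 0.05 rad/s and velocity of joint spanner between -0.05 and 0.05 rad/s); the robot touches nothing.
It also fails if it takes over 45 s, if anything falls off the work surface, if the arm or the gripper's body presses on something with over 40 N, if the wrist force passes 120 N, or if a joint passes its speed limit or range.

ROBOT

A 6-joint arm with a two-finger parallel gripper is mounted at the origin on a cart in front of the work surface, level with it; the furniture and walls round the work are solid. World frame = base frame: x ahead of the robot, y to its left, z up, the work surface at z = 0. Lengths are in mm, angles in rad, forces in N, time in s.
With the tool pointing down it reaches from about 400 to 825 mm from the base axis. Payload 7 kg.
Tool frame: the origin (TCP) lies where the fingers leave the gripper's body, on its centre line; the fingertips stand 73 mm ahead of it and the grasp point (between the pads) lies 54 mm ahead of it; z points along the fingers, y is the line along which they close (so a half turn about z gives the same grasp; the last joint's range is limited). The gripper opens to 85 mm and grips with 20 to 120 N. Pads are 22 mm wide; open, the fingers measure 114 mm over their backs; the gripper's body (76 mm by 85 mm) begins 54 mm behind the grasp point. The pads swing forward as they close: fully open they stand 13 mm farther back than shut.
Start: joints at [-1.024, 0.359, 0.012, 0, -1.224, -0.288], TCP at [172.721, -652.505, 303.902] pointing down, gripper open.
Joint ranges: [-3.07, 3.07], [-1.43, 2.12], [-1.02, 1.25], [-3.03, 1.67], [-3.05, -0], [-3.03, 3.03]. Speed limits (rad/s): [2.39, 2.39, 3.01, 3.14, 3.14, 3.14].

INTERFACE

Orientations are given as a unit quaternion [w, x, y, z].
In Python, from bench import r gives the robot as it stands.
- The arm moves only by the tool step_arm, never from a script. Its argument "deltas" is a list of rows, each an object with "xyz": the shift along the tool's x, y, z in m, a list of three; "twist": the turn about the tool's z in degrees; "claw": the gripper's target within -1 to 1 (fully open at 1, half-way at 0, shut at -1). In form: [{"xyz": [dx, dy, dz], "twist": twist, "claw": claw}, ...]. A call has 1 to 20 rows; each row shifts and turns the commanded pose from where the row before left it, along the tool's axes as they then stand; what a row does not reach is not made up. A row lasts 1/10 s, in which the tool goes at most 50 mm and 8.59 degrees, less where a joint would pass 70% of its speed; a pose out of reach is approached as far as the arm can. A call is refused whole if a number of a shift passes 0.05 or a number of a turn 8.59, either way. A call with a gripper value outside its range is refused whole. The fingers move at their own pace and stop on an object; "newtons" is the grip in N (left out, the last holds). Time passes only in rows, so rows that do not move let the fingers close. It gives the time, the measured TCP pose, the force, the opening and the grip force at its end, in the units of the state.
- r.get_obs(): the state, without advancing time (a new reading comes with each control period).
- r.read_camera(name): name is "scene" or "top"; returns the picture (400x640x3 uint8, red, green, blue); there is no depth.
- r.get_calibration(name): a dict with "fov_y" (degrees; the focal length in pixels is half the picture's height over the tangent of half this angle, whatever the lens; pixels are square), "cx", "cy" (the principal point, pixels), "R" (3x3) and "t" (3): a world point X has camera coordinates R X + t. Camera axes: x right, y down, z forward; pixel columns grow to the right and rows downward; lengths in mm; the calibration is good to about 2 mm. A picture is of the moment at which its call begins. get_calibration takes no time and is no camera call.
- r.close_job(): hands the job in; it is judged then, once.
Trained networks look in the newest picture that a camera, given by its name, has taken for a name from the list of things; names that differ only in an ending like _2 or _b are one class to them, and where a whole thing is asked for, a point or a joint stands for the part that bears it (a point fixed in the world has none). Each returns a list of dicts, best first, with "confidence" (0 to 1); they miss things now and then, are a little off and sometimes report something else, mostly with a low value. They report only what shows in the picture. A call takes as long as a camera call.
- r.boxes_of(camera, label): "extent" ([left, top, right, bottom] in pixels, round what is visible of it).
- r.landmark_of(camera, label): "location" ([column, row] in pixels: a listed point, or the origin of a listed thing).
The state is a dict: "time_s": time; "joint_pos": joint angles; "dq": joint speeds; "tau": joint torques, N m; "eef_pos": TCP position; "tool_rot": TCP orientation; "wrist_force": force on the tool from outside, world axes, zero at the start; "torque": the same for the moment, N m; "opening": finger opening in mm; "grasp_force": force on a finger pad.
Only numpy, scipy, OpenCV 4.12 (cv2) and the standard library are available. Lean on these libraries where they do the work, as an engineer would, in place of code of your own. Each camera call takes 0.05 s, during which the arm holds its last target. There are 200 camera calls.

## Working session

There is one attempt and no reset: what is moved stays moved. The work goes in short steps, Python scripts to look and compute and a tool call to move; the robot and the scene stay as the last step left them, time stands still between calls to the robot, and variables do not carry over. Pictures are saved under pics/ and viewed, at most 10 in all, crops included, and the job is handed in when it is done.

Besides the shell and the picture viewer there is one more tool, called in YAML: its name, and indented under it one key for each argument. step_arm: Moves the arm, as the interface text tells. Its arguments: {"type":"object","properties":{"deltas":{"type":"array"},"newtons":{"type":"number"}},"required":["deltas"]}

```bash
mkdir -p pics; ls; python3 - <<'E'
from bench import r
import cv2
o=r.get_obs(); print(o)
for c in ("scene","top"):
    im=r.read_camera(c); cv2.imwrite(f"pics/{c}0.png",im[:,:,::-1])
    print(c,r.get_calibration(c))
    for l in ("cap_grip","spanner_grip"):
        print(l,r.landmark_of(c,l)); print(r.boxes_of(c,l))
print(r.get_obs()["time_s"])
E
```

```text
pics
{'time_s': 0.0, 'joint_pos': array([-1.02391537e+00,  3.59372233e-01,  1.10626148e-02, -3.53903199e-04,
       -1.22410645e+00, -2.88087910e-01]), 'dq': array([-0.00122201, -0.00078326, -0.00010668,  0.00062606, -0.00019938,
       -0.001107  ]), 'tau': array([-1.17101640e-04, -5.83322346e+01,  2.93415034e+01,  6.93693817e+00,
       -6.13004682e-03,  1.99122758e-05]), 'eef_pos': array([ 172.62537296, -652.17549831,  302.97402146]), 'tool_rot': array([-1.76286436e-04, -1.28975935e-01,  9.91647379e-01,  8.07769936e-04]), 'wrist_force': array([0.32184066, 0.57585974, 0.16379394]), 'torque': array([ 0.02060968, -0.01034785, -0.03045517]), 'grasp_force': 0.0, 'opening': 85.58921817455334}
scene {'fov_y': 55.96539412191148, 'cx': 317.23676672613357, 'cy': 203.6708777493274, 'R': array([[-0.74328026, -0.66891999, -0.00897163],
       [-0.3325312 ,  0.38106724, -0.86267651],
       [ 0.58048036, -0.63822708, -0.50567652]]), 't': array([535.34734604, 170.43749558, 740.78356205])}
cap_grip [{'location': [251.5, 224.5], 'confidence': 0.84}]
[{'extent': [242.2, 214.6, 262.8, 236.7], 'confidence': 0.88}]
spanner_grip [{'location': [294.6, 259.9], 'confidence': 0.69}]
[{'extent': [245.8, 240.8, 319.5, 269.1], 'confidence': 0.68}]
top {'fov_y': 52.90286117274853, 'cx': 316.7207579222609, 'cy': 197.68988836165653, 'R': array([[-0.01921825, -0.99908075,  0.03831849],
       [-0.99919495,  0.01784232, -0.03593204],
       [ 0.03521532, -0.03897819, -0.99861934]]), 't': array([189.8256914 , 515.17926384, 954.07390274])}
cap_grip [{'location': [231.5, 171.7], 'confidence': 0.7}]
[{'extent': [218.9, 158.4, 242.9, 181.6], 'confidence': 0.9}]
spanner_grip [{'location': [249.2, 216.5], 'confidence': 0.63}]
[{'extent': [238.7, 179.5, 254.4, 241.4], 'confidence': 0.77}]
0.5
```

```bash
cat > h.py <<'E'
from bench import r
import numpy as np, cv2
def ray(c,uv):
    k=r.get_calibration(c); f=200/np.tan(np.radians(k["fov_y"]/2))
    R=np.array(k["R"]);t=np.array(k["t"])
    return -R.T@t, R.T@np.array([(uv[0]-k["cx"])/f,(uv[1]-k["cy"])/f,1])
def atz(c,uv,z):
    o,d=ray(c,uv); return o+d*(z-o[2])/d[2]
def tri(a,b):
    A=[];B=[]
    for c,uv in (("scene",a),("top",b)):
        o,d=ray(c,uv); d/=np.linalg.norm(d);P=np.eye(3)-np.outer(d,d);A.append(P);B.append(P@o)
    return np.linalg.lstsq(np.vstack(A),np.hstack(B),rcond=None)[0]
def proj(c,X):
    k=r.get_calibration(c); f=200/np.tan(np.radians(k["fov_y"]/2))
    p=np.array(k["R"])@X+np.array(k["t"]); return np.array([k["cx"]+f*p[0]/p[2],k["cy"]+f*p[1]/p[2]])
E
python3 - <<'E'
from h import *
print(tri([251.5,224.5],[231.5,171.7]),tri([294.6,259.9],[249.2,216.5]))
print(atz("top",[231.5,171.7],82),atz("scene",[251.5,224.5],82),atz("top",[249.2,216.5],35),atz("scene",[294.6,259.9],35))
a=cv2.imread("pics/scene0.png");b=cv2.imread("pics/top0.png")
cv2.imwrite("pics/s1.png",cv2.resize(a[130:330,130:397],None,fx=3,fy=3,interpolation=2))
cv2.imwrite("pics/t1.png",cv2.resize(b[60:260,150:417],None,fx=3,fy=3,interpolation=2))
E
```

```text
[575.52498571 367.53858336  86.9982575 ] [477.64382655 338.91901897  26.62584121]
[576.04215848 368.39306151  82.        ] [581.79137087 363.00684294  82.        ] [477.1450665  337.30214762  35.        ] [470.66845189 346.5415993   35.        ]
```

View pics/scene0.png

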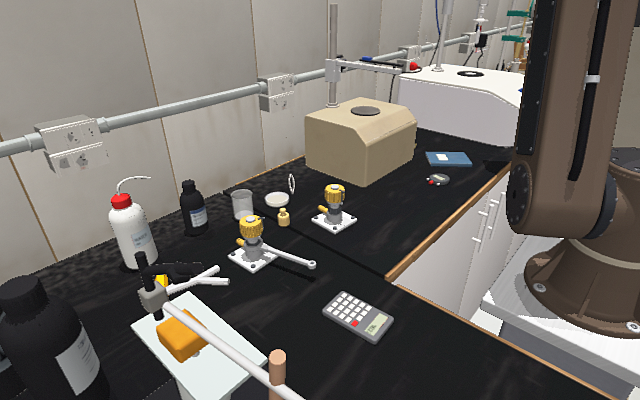

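View pics/top0.png

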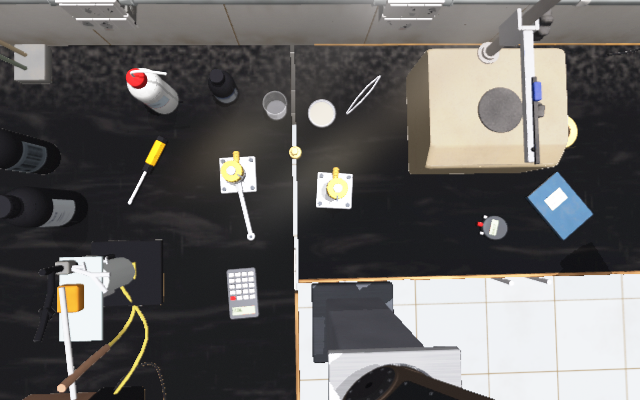

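View pics/t1.png

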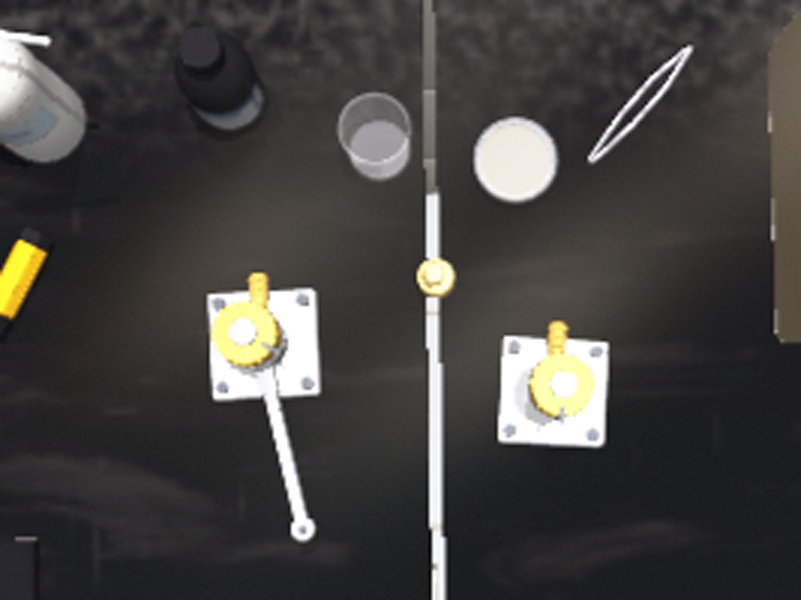

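View pics/s1.png

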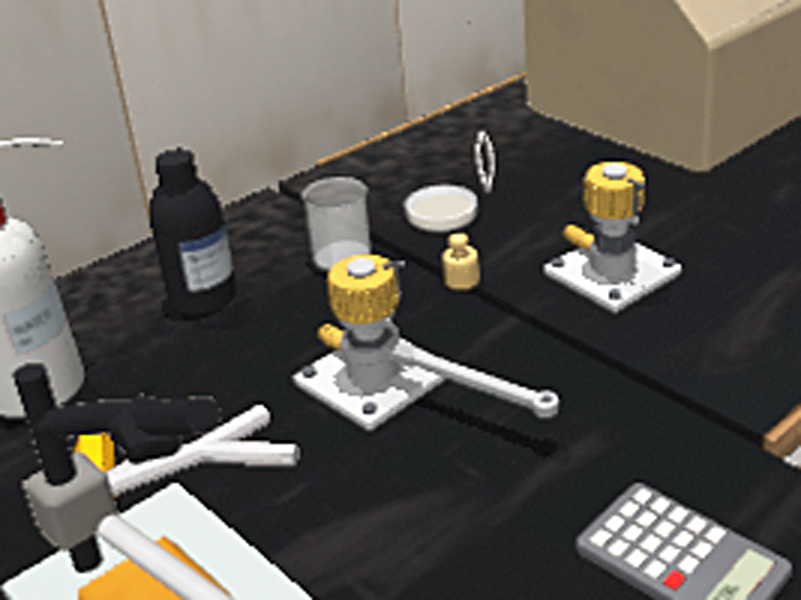

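The loose port is the left one. In the top view the cap is at about (231,171), its rib points lower right, and the spanner tip is at (251,236). In the scene view the stub is at (251,219) and the spanner tip at (311,264). The tan box and a clamp rod stand at x>500, y<-100, so I'll refine the positions and check clearance there.

```bash
python3 - <<'E'
from h import *
np.set_printoptions(precision=1,suppress=True)
f=lambda c,u,v:((130+u/3,130+v/3) if c=="scene" else (150+u/3,60+v/3))
for n,s,t,z in (("stub",(362,264),(242,331),102),("spanner tip",(544,402),(302,528),35),("closed stub",(616,172),(564,384),102)):
    print(n,tri(f("scene",*s),f("top",*t)),atz("scene",f("scene",*s),z),atz("top",f("top",*t),z))
# plate centre from corners (top)
for P in (((208,294),(317,289),(320,397),(211,401)),((503,336),(608,341),(605,446),(499,442))):
    print("plate",np.mean([atz("top",f("top",*p),6) for p in P],0))
for P in (((297,377),(373,428),(443,380),(370,335)),((546,268),(614,308),(681,267),(612,233))):
    print("plate sc",np.mean([atz("scene",f("scene",*p),6) for p in P],0))
print("rib dir",atz("top",f("top",278,350),90)-atz("top",f("top",245,333),97))
print("rod end red",tri((413,67),(530,160)),"box front-left top", tri((375,150),(415,172)))
E
```

```text
stub [576.9 366.7 102.3] [577.3 366.4 102. ] [576.9 366.7 102. ]
spanner tip [433.2 334.9  37.3] [435.9 333.4  35. ] [432.4 334.6  35. ]
closed stub [535.7 137.5  97.8] [531.  143.9 102. ] [535.3 137.7 102. ]
plate [575.7 366.1   6. ]
plate [535.3 137.1   6. ]
plate sc [574.4 372.8   6. ]
plate sc [536.1 139.    6. ]
rib dir [-11.9 -22.3  -7. ]
rod end red [ 547.4 -164.2  330. ] box front-left top [553.2 -28.1 138.2]
```

step_arm:
  deltas:
    - {"xyz": [0,0,-0.05],"twist": 0,"claw": 1}
    - {"xyz": [0,0,-0.05],"twist": 0,"claw": 1}
    - {"xyz": [0,0,-0.05],"twist": 0,"claw": 1}
    - {"xyz": [0,0,-0.05],"twist": 0,"claw": 1}
    - {"xyz": [0,0,0],"twist": 0,"claw": 1}
  newtons: 40

```text
time_s: 1.0
eef_pos: [172.1, -653.3, 512.9]
tool_rot: [0.001, -0.129, 0.992, -0.006]
wrist_force: [-0.0, -0.5, 0.7]
opening: 85.7
grasp_force: 0.0
```

step_arm:
  deltas:
    - {"xyz": [-0.03,0.027,0],"twist": 0,"claw": 1}
    - {"xyz": [-0.03,0.027,0],"twist": 0,"claw": 1}
    - {"xyz": [-0.03,0.027,0],"twist": 0,"claw": 1}
    - {"xyz": [-0.03,0.027,0],"twist": 0,"claw": 1}
    - {"xyz": [-0.03,0.027,0],"twist": 0,"claw": 1}
    - {"xyz": [-0.03,0.027,0],"twist": 0,"claw": 1}
    - {"xyz": [-0.03,0.027,0],"twist": 0,"claw": 1}
    - {"xyz": [-0.03,0.027,0],"twist": 0,"claw": 1}
    - {"xyz": [-0.03,0.027,0],"twist": 0,"claw": 1}
    - {"xyz": [-0.03,0.027,0],"twist": 0,"claw": 1}
    - {"xyz": [-0.03,0.027,0],"twist": 0,"claw": 1}
    - {"xyz": [-0.03,0.027,0],"twist": 0,"claw": 1}
    - {"xyz": [-0.0145,0.035,0],"twist": 0,"claw": 1}
    - {"xyz": [-0.0145,0.035,0],"twist": 0,"claw": 1}
    - {"xyz": [-0.0145,0.035,0],"twist": 0,"claw": 1}
    - {"xyz": [-0.0145,0.035,0],"twist": 0,"claw": 1}
    - {"xyz": [-0.0145,0.035,0],"twist": 0,"claw": 1}
    - {"xyz": [-0.0145,0.035,0],"twist": 0,"claw": 1}
    - {"xyz": [-0.0145,0.035,0],"twist": 0,"claw": 1}
    - {"xyz": [-0.0145,0.035,0],"twist": 0,"claw": 1}

```text
time_s: 3.0
eef_pos: [478.0, 54.7, 504.3]
tool_rot: [0.0, -0.129, 0.992, 0.0]
wrist_force: [1.1, -0.0, 0.1]
opening: 85.2
grasp_force: 0.0
```

step_arm:
  deltas:
    - {"xyz": [-0.022,0.0345,0],"twist": 0,"claw": 1}
    - {"xyz": [-0.022,0.0345,0],"twist": 0,"claw": 1}
    - {"xyz": [-0.022,0.0345,0],"twist": 0,"claw": 1}
    - {"xyz": [-0.022,0.0345,0],"twist": 0,"claw": 1}
    - {"xyz": [-0.022,0.0345,0],"twist": 0,"claw": 1}
    - {"xyz": [-0.022,0.0345,0],"twist": 0,"claw": 1}
    - {"xyz": [-0.022,0.0345,0],"twist": 0,"claw": 1}
    - {"xyz": [-0.022,0.0345,0],"twist": 0,"claw": 1}
    - {"xyz": [0,0,0.035],"twist": -8,"claw": 1}
    - {"xyz": [0,0,0.035],"twist": -8,"claw": 1}
    - {"xyz": [0,0,0.035],"twist": -8,"claw": 1}
    - {"xyz": [0,0,0.035],"twist": -8,"claw": 1}
    - {"xyz": [0,0,0.035],"twist": -8,"claw": 1}
    - {"xyz": [0,0,0.035],"twist": -8,"claw": 1}
    - {"xyz": [0,0,0.03],"twist": 0,"claw": 1}
    - {"xyz": [0,0,0],"twist": 0,"claw": 1}
    - {"xyz": [0,0,0],"twist": 0,"claw": 1}

```text
time_s: 4.7
eef_pos: [578.1, 365.1, 264.5]
tool_rot: [-0.0, -0.521, 0.853, -0.0]
wrist_force: [-0.1, -0.8, 0.8]
opening: 85.2
grasp_force: 0.0
```

```bash
cat >> h.py <<'E'
from scipy.spatial.transform import Rotation
def state(goal=None):
    o=r.get_obs(); q=o["tool_rot"]; M=Rotation.from_quat(q,scalar_first=True).as_matrix()
    p=np.array(o["eef_pos"]); print("t",o["time_s"],"p",p.round(1),"ydir",np.degrees(np.arctan2(M[1,1],M[0,1])).round(1),"tilt",M[:,2].round(3),"j",np.round(o["joint_pos"],2),"F",np.round(o["wrist_force"],1),"T",np.round(o["torque"],2),"open",round(o["opening"],1),"g",round(o["grasp_force"],1))
    if goal is not None: print("tool delta mm",(M.T@(np.array(goal)-p)).round(1))
    return M,p
E
python3 -c "
from h import *
state([576.5,367,140])
cv2.imwrite('pics/s2.png',cv2.resize(r.read_camera('scene')[130:330,130:397,::-1],None,fx=3,fy=3,interpolation=2))"
```

```text
t 4.7 p [578.1 365.1 264.5] ydir 152.8 tilt [ 0.    -0.001 -1.   ] j [ 0.85  0.4  -0.02  0.   -1.15 -1.32] F [-0.1 -0.8  0.8] T [ 0.01 -0.04  0.04] open 85.2 g 0.0
tool delta mm [ -1.    2.3 124.5]
```

View pics/s2.png

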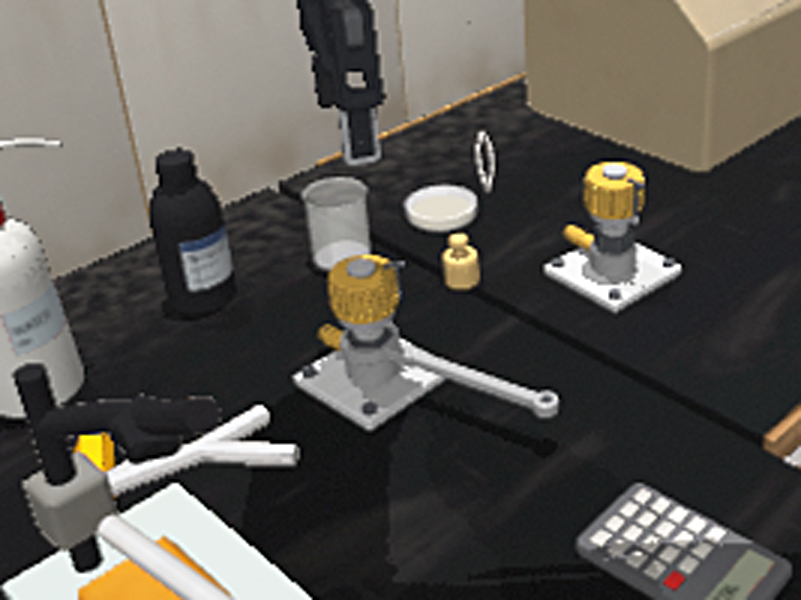

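The open gripper's fingers, at about (357,155), hang over the cap at (364,285) with the rib clear of the closing line. Next I descend and grip.

step_arm:
  deltas:
    - {"xyz": [-0.001,0.002,0.04],"twist": 0,"claw": 1}
    - {"xyz": [0,0,0.03],"twist": 0,"claw": 1}
    - {"xyz": [0,0,0.02],"twist": 0,"claw": 1}
    - {"xyz": [0,0,0.02],"twist": 0,"claw": 1}
    - {"xyz": [0,0,0.014],"twist": 0,"claw": 1}
    - {"xyz": [0,0,0],"twist": 0,"claw": 0.3}
    - {"xyz": [0,0,0],"twist": 0,"claw": 0.2}
    - {"xyz": [0,0,0],"twist": 0,"claw": 0.2}
    - {"xyz": [0,0,0],"twist": 0,"claw": 0.2}
  newtons: 40

```text
time_s: 5.65
eef_pos: [577.0, 367.3, 141.3]
tool_rot: [0.001, -0.521, 0.853, 0.0]
wrist_force: [0.8, -1.0, -0.9]
opening: 51.4
grasp_force: 0.0
```

step_arm:
  deltas:
    - {"xyz": [0,0,0],"twist": 0,"claw": -0.3}
    - {"xyz": [0,0,0],"twist": 0,"claw": -0.3}
    - {"xyz": [0,0,0],"twist": 0,"claw": -0.3}
    - {"xyz": [0,0,0],"twist": 0,"claw": -0.3}
  newtons: 40

```text
time_s: 6.05
eef_pos: [578.0, 366.7, 141.9]
tool_rot: [0.002, -0.521, 0.853, -0.0]
wrist_force: [4.5, -3.8, 4.6]
opening: 44.9
grasp_force: 41.2
```

```bash
python3 -c "
from h import *
state([576.5,367,140])"
```

```text
t 6.05 p [578.  366.7 141.9] ydir 152.8 tilt [ 0.003  0.001 -1.   ] j [ 0.85  0.5  -0.16  0.   -0.91 -1.33] F [ 4.5 -3.8  4.6] T [-1.22 -1.31  0.03] open 44.9 g 41.2
tool delta mm [0.4 1.5 1.9]
```

step_arm:
  deltas:
    - {"xyz": [0,0,0],"twist": 3,"claw": -0.3}
    - {"xyz": [0,0,0],"twist": 5,"claw": -0.3}
    - {"xyz": [0,0,0],"twist": 5,"claw": -0.3}
    - {"xyz": [0,0,0],"twist": 5,"claw": -0.3}
    - {"xyz": [0,0,0],"twist": 5,"claw": -0.3}
    - {"xyz": [0,0,0],"twist": 5,"claw": -0.3}
    - {"xyz": [0,0,0],"twist": 5,"claw": -0.3}
    - {"xyz": [0,0,0],"twist": 5,"claw": -0.3}
    - {"xyz": [0,0,0],"twist": 5,"claw": -0.3}
    - {"xyz": [0,0,0],"twist": 5,"claw": -0.3}

```text
time_s: 7.05
eef_pos: [578.0, 366.8, 141.9]
tool_rot: [0.002, -0.128, 0.992, 0.0]
wrist_force: [3.3, -2.3, 3.5]
opening: 44.9
grasp_force: 41.2
```

```bash
python3 -c "
from h import *
state([576.5,367,140])"
```

```text
t 7.05 p [578.  366.8 141.9] ydir 104.7 tilt [ 0.003  0.001 -1.   ] j [ 0.85  0.5  -0.16  0.   -0.91 -2.17] F [ 3.3 -2.3  3.5] T [-1.21 -1.17  0.09] open 44.9 g 41.2
tool delta mm [1.4 0.6 1.9]
```

step_arm:
  deltas:
    - {"xyz": [0,0,0],"twist": 4,"claw": -0.3}
    - {"xyz": [0,0,0],"twist": 4,"claw": -0.3}
    - {"xyz": [0,0,0],"twist": 4,"claw": -0.3}
    - {"xyz": [0,0,0],"twist": 4,"claw": -0.3}

```text
time_s: 7.45
eef_pos: [576.6, 366.9, 141.8]
tool_rot: [0.0, 0.011, 1.0, 0.0]
wrist_force: [-0.4, -2.9, 3.8]
opening: 44.8
grasp_force: 41.4
```

```bash
python3 -c "
from h import *
state([576.5,367,140])"
```

```text
t 7.45 p [576.6 366.9 141.8] ydir 88.8 tilt [ 0.001  0.    -1.   ] j [ 0.85  0.5  -0.16  0.   -0.91 -2.44] F [-0.4 -2.9  3.8] T [-1.09 -1.08  0.94] open 44.8 g 41.4
tool delta mm [0.1 0.1 1.8]
```

The torque about z jumped to 0.94 N m, which suggests the stop. I'll turn a little further, release, go up and check by eye.

step_arm:
  deltas:
    - {"xyz": [0,0,0],"twist": 4,"claw": -0.3}
    - {"xyz": [0,0,0],"twist": 4,"claw": -0.3}
    - {"xyz": [0,0,0],"twist": 0,"claw": -0.3}
    - {"xyz": [0,0,0],"twist": 0,"claw": 0.5}
    - {"xyz": [0,0,0],"twist": 0,"claw": 1}
    - {"xyz": [0,0,0],"twist": 0,"claw": 1}
    - {"xyz": [0,0,0],"twist": 0,"claw": 1}
    - {"xyz": [0,0,0],"twist": 0,"claw": 1}

```text
time_s: 8.25
eef_pos: [576.4, 366.9, 139.8]
tool_rot: [-0.0, 0.08, 0.997, -0.0]
wrist_force: [1.0, 0.5, 0.1]
opening: 85.2
grasp_force: 0.0
```

```bash
python3 -c "
from h import *
state([576.5,367,140])"
```

```text
t 8.25 p [576.4 366.9 139.8] ydir 80.8 tilt [-0. -0. -1.] j [ 0.85  0.5  -0.16 -0.   -0.91 -2.58] F [1.  0.5 0.1] T [ 0.01 -0.02 -0.  ] open 85.2 g 0.0
tool delta mm [-0.   0.1 -0.2]
```

step_arm:
  deltas:
    - {"xyz": [0,0,-0.03],"twist": 0,"claw": 1}
    - {"xyz": [0,0,-0.04],"twist": 0,"claw": 1}
    - {"xyz": [0,0,-0.05],"twist": 0,"claw": 1}
    - {"xyz": [0,0,0],"twist": 0,"claw": 1}

```text
time_s: 8.65
eef_pos: [579.1, 368.6, 268.3]
tool_rot: [0.005, 0.079, 0.997, 0.004]
wrist_force: [0.3, -0.6, 0.8]
opening: 85.3
grasp_force: 0.0
```

```bash
python3 -c "
from h import *
state([576.5,367,140])
print(atz('top',r.landmark_of('top','spanner_grip')[0]['location'],35) if 0 else '')
cv2.imwrite('pics/s3.png',cv2.resize(r.read_camera('scene')[200:280,190:330,::-1],None,fx=5,fy=5,interpolation=2))
b=r.landmark_of('scene','spanner_grip');print(b)"
```

```text
t 8.65 p [579.1 368.6 268.3] ydir 80.9 tilt [ 0.01   0.007 -1.   ] j [ 0.85  0.39 -0.02  0.   -1.15 -2.58] F [ 0.3 -0.6  0.8] T [0.03 0.01 0.02] open 85.3 g 0.0
tool delta mm [  3.4  -3.1 128.3]

[{'location': [293.2, 261.4], 'confidence': 0.9}]
```

View pics/s3.png

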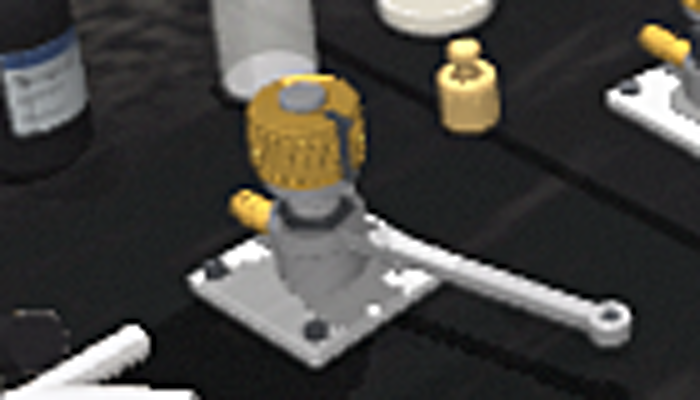

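The rib at (345,150) now stands over the flange rib at (350,190), as on the closed port, so the cap is home. Next I move above the spanner handle. A half turn of the gripper on the way keeps joint 6 away from its limit.

step_arm:
  deltas:
    - {"xyz": [0.035,-0.014,0],"twist": 0,"claw": 1}
    - {"xyz": [0.035,-0.014,0],"twist": 0,"claw": 1}
    - {"xyz": [0.034,-0.014,0],"twist": 0,"claw": 1}
    - {"xyz": [0,0,0],"twist": -8.4,"claw": 1}
    - {"xyz": [0,0,0],"twist": -8.4,"claw": 1}
    - {"xyz": [0,0,0],"twist": -8.4,"claw": 1}
    - {"xyz": [0,0,0],"twist": -8.4,"claw": 1}
    - {"xyz": [0,0,0],"twist": -8.4,"claw": 1}
    - {"xyz": [0,0,0],"twist": -8.4,"claw": 1}
    - {"xyz": [0,0,0],"twist": -8.4,"claw": 1}
    - {"xyz": [0,0,0],"twist": -8.4,"claw": 1}
    - {"xyz": [0,0,0],"twist": -8.4,"claw": 1}
    - {"xyz": [0,0,0],"twist": -8.4,"claw": 1}
    - {"xyz": [0,0,0],"twist": -8.4,"claw": 1}
    - {"xyz": [0,0,0],"twist": -8.4,"claw": 1}
    - {"xyz": [0,0,0],"twist": -8.4,"claw": 1}
    - {"xyz": [0,0,0],"twist": -8.4,"claw": 1}
    - {"xyz": [0,0,0],"twist": -8.4,"claw": 1}
    - {"xyz": [0,0,0],"twist": -8.4,"claw": 1}
    - {"xyz": [0,0,0],"twist": -8.4,"claw": 1}

```text
time_s: 10.75
eef_pos: [466.6, 341.4, 258.2]
tool_rot: [0.001, 0.92, -0.391, -0.0]
wrist_force: [-0.0, 0.3, 0.0]
opening: 85.6
grasp_force: 0.0
```

step_arm:
  deltas:
    - {"xyz": [0,0,0],"twist": -8.4,"claw": 1}
    - {"xyz": [0,0,0],"twist": -8.4,"claw": 1}
    - {"xyz": [0,0,0],"twist": -8.4,"claw": 1}
    - {"xyz": [0,0,0],"twist": -8.4,"claw": 1}
    - {"xyz": [0,0,0],"twist": -8.4,"claw": 1}
    - {"xyz": [0,0,0],"twist": -8.4,"claw": 1}
    - {"xyz": [0,0,0],"twist": -8.4,"claw": 1}
    - {"xyz": [0,0,0],"twist": 0,"claw": 0.5}
    - {"xyz": [0,0,0],"twist": 0,"claw": 0.5}

```text
time_s: 11.65
eef_pos: [466.8, 341.6, 258.9]
tool_rot: [0.001, 0.994, 0.106, -0.001]
wrist_force: [-0.1, 0.3, 0.1]
opening: 64.3
grasp_force: 0.0
```

```bash
python3 -c "
from h import *
state([467.2,342.6,92])
"
```

```text
t 11.65 p [466.8 341.6 258.9] ydir -77.8 tilt [-0.001 -0.001 -1.   ] j [ 0.97  0.24 -0.27 -0.   -1.07  0.81] F [-0.1  0.3  0.1] T [-0.    0.02  0.03] open 64.3 g 0.0
tool delta mm [  0.8  -1.  166.9]
```

step_arm:
  deltas:
    - {"xyz": [0,0,0.04],"twist": 0,"claw": 0.5}
    - {"xyz": [0,0,0.04],"twist": 0,"claw": 0.5}
    - {"xyz": [0,0,0.035],"twist": 0,"claw": 0.5}
    - {"xyz": [0,0,0.025],"twist": 0,"claw": 0.5}
    - {"xyz": [0,0,0.015],"twist": 0,"claw": 0.5}
    - {"xyz": [0,0,0.01],"twist": 0,"claw": 0.5}
    - {"xyz": [0,0,0],"twist": 0,"claw": 0}
    - {"xyz": [0,0,0],"twist": 0,"claw": -0.5}
  newtons: 30

```text
time_s: 12.45
eef_pos: [467.3, 342.2, 95.3]
tool_rot: [-0.0, 0.994, 0.108, 0.0]
wrist_force: [-0.3, -0.6, 0.2]
opening: 35.8
grasp_force: 0.0
```

step_arm:
  deltas:
    - {"xyz": [0,0,0],"twist": 0,"claw": -0.7}
    - {"xyz": [0,0,0],"twist": 0,"claw": -1}
    - {"xyz": [0,0,0],"twist": 0,"claw": -1}
    - {"xyz": [0,0,0],"twist": 0,"claw": -1}
    - {"xyz": [0,0,0],"twist": 0,"claw": -1}

```text
time_s: 12.95
eef_pos: [467.5, 342.4, 96.0]
tool_rot: [-0.001, 0.994, 0.108, 0.001]
wrist_force: [-2.2, -0.2, 6.7]
opening: 8.9
grasp_force: 34.8
```

```bash
python3 -c "
from h import *
M,p=state([467.2,342.6,92])
# arc commands: rotate about axis by 5 deg cw per row, tool frame
ax=np.array([576.5,367,p[2]]); v=p-ax; print(np.hypot(*v[:2]),np.degrees(np.arctan2(v[1],v[0])))
for a in (4,6):
    R=Rotation.from_euler('z',-a,degrees=True).as_matrix(); print(a,(M.T@(R@v-v)).round(2))
"
```

```text
t 12.95 p [467.5 342.4  96. ] ydir -77.6 tilt [ 0.001  0.001 -1.   ] j [ 0.97  0.42 -0.44  0.   -0.71  0.82] F [-2.2 -0.2  6.7] T [-0.24  0.42  0.01] open 8.9 g 34.8
tool delta mm [-0.2 -0.3  4. ]
111.78284714638633 -167.27965966492786
4 [ 0.23 -7.8   0.01]
6 [ 5.600e-01 -1.169e+01  1.000e-02]
```

step_arm:
  deltas:
    - {"xyz": [0.0003,-0.0078,0],"twist": 4,"claw": -1}
    - {"xyz": [0.0003,-0.0078,0],"twist": 4,"claw": -1}
    - {"xyz": [0.0003,-0.0078,0],"twist": 4,"claw": -1}
    - {"xyz": [0.0003,-0.0078,0],"twist": 4,"claw": -1}
    - {"xyz": [0.0003,-0.0078,0],"twist": 4,"claw": -1}
    - {"xyz": [0.0003,-0.0078,0],"twist": 4,"claw": -1}
    - {"xyz": [0.0003,-0.0078,0],"twist": 4,"claw": -1}
    - {"xyz": [0,0,0],"twist": 0,"claw": -1}

```text
time_s: 13.75
eef_pos: [469.2, 397.7, 96.0]
tool_rot: [-0.001, 0.991, -0.136, 0.001]
wrist_force: [-2.1, 2.6, 5.9]
opening: 8.9
grasp_force: 34.7
```

```bash
cat >> h.py <<'E'
def spn():
    M,p=state(); v=p-np.array([576.5,367,p[2]]); print("r",np.hypot(*v[:2]),"turned deg",-167.28-np.degrees(np.arctan2(v[1],v[0]))+360*(v[1]>0), "F tool",(M.T@r.get_obs()["wrist_force"]).round(1))
E
python3 -c "
from h import *
spn()"
```

```text
t 13.75 p [469.2 397.7  96. ] ydir -105.7 tilt [ 0.001  0.002 -1.   ] j [ 1.02  0.46 -0.36  0.   -0.74  0.28] F [-2.1  2.6  5.9] T [ 0.97  0.95 -0.09] open 8.9 g 34.7
r 111.65100184575519 turned deg 28.685163221560686 F tool [-2.7 -2.  -5.9]
```

step_arm:
  deltas:
    - {"xyz": [0.0001,-0.0039,0],"twist": 2,"claw": -1}
    - {"xyz": [0.0001,-0.0039,0],"twist": 2,"claw": -1}
    - {"xyz": [0,0,0],"twist": 0,"claw": -1}

```text
time_s: 14.05
eef_pos: [471.3, 404.6, 96.0]
tool_rot: [-0.001, 0.985, -0.17, 0.0]
wrist_force: [-3.2, 0.8, 7.4]
opening: 9.0
grasp_force: 34.8
```

```bash
python3 -c "
from h import *
spn()"
```

```text
t 14.05 p [471.3 404.6  96. ] ydir -109.6 tilt [ 0.001  0.002 -1.   ] j [ 1.02  0.47 -0.35 -0.   -0.75  0.21] F [-3.2  0.8  7.4] T [0.52 1.11 0.07] open 9.0 g 34.8
r 111.69367884206493 turned deg 32.38282910488704 F tool [-3.3  0.3 -7.4]
```

step_arm:
  deltas:
    - {"xyz": [0.0001,-0.0039,0],"twist": 2,"claw": -1}
    - {"xyz": [0.0001,-0.0039,0],"twist": 2,"claw": -1}
    - {"xyz": [0,0,0],"twist": 0,"claw": -1}

```text
time_s: 14.35
eef_pos: [474.0, 411.4, 95.9]
tool_rot: [-0.0, 0.979, -0.204, 0.0]
wrist_force: [-4.3, -0.2, 8.3]
opening: 8.8
grasp_force: 34.9
```

```bash
python3 -c "
from h import *
spn()"
```

```text
t 14.35 p [474.  411.4  95.9] ydir -113.6 tilt [ 0.     0.001 -1.   ] j [ 1.03  0.48 -0.33 -0.   -0.76  0.13] F [-4.3 -0.2  8.3] T [0.03 1.43 0.15] open 8.8 g 34.9
r 111.69103573449745 turned deg 36.12417033164991 F tool [-3.8  1.9 -8.3]
```

step_arm:
  deltas:
    - {"xyz": [0.0001,-0.0039,0],"twist": 2,"claw": -1}
    - {"xyz": [0,0,0],"twist": 0,"claw": -1}

```text
time_s: 14.55
eef_pos: [474.4, 412.1, 95.8]
tool_rot: [0.003, 0.975, -0.221, -0.001]
wrist_force: [-9.3, -8.8, 16.8]
opening: 9.0
grasp_force: 41.1
```

```bash
python3 -c "
from h import *
spn()"
```

```text
t 14.55 p [474.4 412.1  95.8] ydir -115.6 tilt [-0.003 -0.005 -1.   ] j [ 1.03  0.48 -0.32  0.   -0.77  0.1 ] F [-9.3 -8.8 16.8] T [-3.05  3.15  0.69] open 9.0 g 41.1
r 111.63137463514397 turned deg 36.532039656732366 F tool [ -4.5  12.1 -16.7]
```

The stop is reached at about 36°, with the force rising. Now hold, release and go up.

step_arm:
  deltas:
    - {"xyz": [0,0.001,0],"twist": 0,"claw": -1}
    - {"xyz": [0,0,0],"twist": 0,"claw": -1}
    - {"xyz": [0,0,0],"twist": 0,"claw": 0.3}
    - {"xyz": [0,0,0],"twist": 0,"claw": 0.3}
    - {"xyz": [0,0,0],"twist": 0,"claw": 0.3}
    - {"xyz": [0,0,0],"twist": 0,"claw": 0.3}
    - {"xyz": [0,0,0],"twist": 0,"claw": 0.3}
    - {"xyz": [0,0,-0.02],"twist": 0,"claw": 0.3}
    - {"xyz": [0,0,-0.04],"twist": 0,"claw": 0.3}
    - {"xyz": [0,0,-0.05],"twist": 0,"claw": 0.3}
    - {"xyz": [0,0,-0.05],"twist": 0,"claw": 0.3}
    - {"xyz": [0,0,-0.04],"twist": 0,"claw": 0.3}
    - {"xyz": [0,0,0],"twist": 0,"claw": 0.3}
    - {"xyz": [0,0,0],"twist": 0,"claw": 0.3}
    - {"xyz": [0,0,0],"twist": 0,"claw": 0.3}

```text
time_s: 16.05
eef_pos: [474.9, 412.9, 293.7]
tool_rot: [0.001, 0.975, -0.221, -0.001]
wrist_force: [-0.4, -0.4, 0.0]
opening: 54.9
grasp_force: 0.0
```

```bash
python3 -c "
from h import *
state()
cv2.imwrite('pics/s4.png',cv2.resize(r.read_camera('scene')[190:290,190:330,::-1],None,fx=5,fy=5,interpolation=2))"
```

```text
t 16.05 p [474.9 412.9 293.7] ydir -115.6 tilt [-0.001 -0.001 -1.   ] j [ 1.03  0.29 -0.11 -0.   -1.17  0.1 ] F [-0.4 -0.4  0. ] T [0.02 0.03 0.01] open 54.9 g 0.0
```

View pics/s4.png

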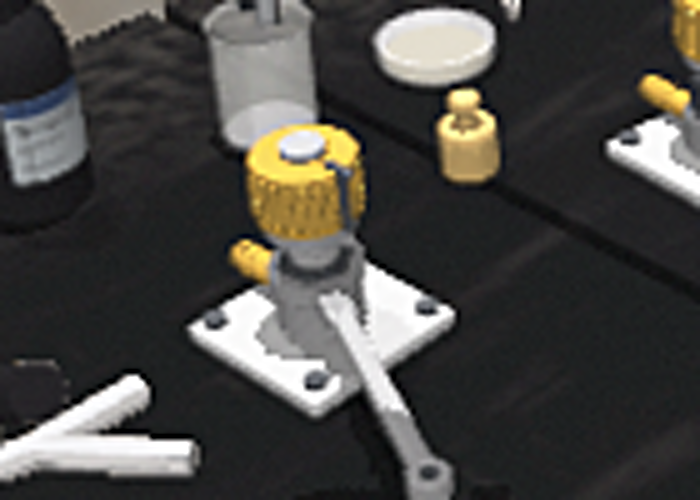

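The spanner has swung to its stop, with its tip at (430,475). The cap's rib at (345,200) is unmoved and the gripper is clear.

```bash
python3 -c "
from bench import r
print(r.close_job())"
```

```text
the job is handed in; nothing more can be done
None
```

The cap is screwed home and its spanner swung clockwise to its stop; both were let go with the gripper clear, and the job was handed in at about 16 s (no verdict was returned).

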